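Unlock the pastry-cutter box with its combination wheels

ROBOT

A 6-joint arm with a two-finger parallel gripper is mounted at the origin on the work surface. World frame = base frame: x ahead of the robot, y to its left, z up, the work surface at z = 0. Lengths are in m, angles in rad, forces in N, time in s.
With the tool pointing down it reaches from about 0.4 to 0.825 m from the base axis. Payload 7 kg.
Tool frame: the origin (TCP) lies at the very end of the fingers, on their centre line; the grasp point (between the pads) lies 19 mm behind it; z points along the fingers, y is the line along which they close (so a half turn about z gives the same grasp; the last joint's range is limited). The gripper opens to 88 mm and grips with 3 to 60 N. Pads are 19 mm wide; open, the fingers measure 130 mm over their backs; the gripper's body (78 mm by 193 mm) begins 47 mm behind the grasp point.
Start: joints at [1.466, 0.359, 0.012, 0, -1.224, -0.288], TCP at [0.258, 0.624, 0.227] pointing down, gripper open.
Joint ranges: [-3.07, 3.07], [-1.43, 2.12], [-1.02, 1.25], [-3.03, 1.67], [-3.05, -0], [-3.03, 3.03]. Speed limits (rad/s): [2.39, 2.39, 3.01, 3.14, 3.14, 3.14].

INTERFACE

Orientations are given as [roll, pitch, yaw] about the fixed x, y, z axes, in that order (R = Rz(yaw) Ry(pitch) Rx(roll)).
In Python, from station import arm, grab_frame gives the robot as it stands.
- The arm moves only by the tool jog_arm, never from a script. Its argument "deltas" is a list that holds one entry, the list of rows, each a list of 4 numbers: the shift along the tool's x, y, z in units of 60 mm (1.0 is 60 mm), then the turn about the tool's z in units of 5 degrees (1.0 is 5 degrees). A call has 1 to 8 rows; each row is the pose to reach, as a shift and turn from the pose commanded when the call began, along the tool's axes at that moment; what a row does not reach only later rows make up. A row lasts 1/8 s, in which the tool goes at most 62.5 mm and 10.7 degrees, less where a joint would pass 70% of its speed; a pose out of reach is approached as far as the arm can. A call with a gripper value outside its range is refused whole. "grip" is the finger opening in mm, from 0 to 87.6, set as the call begins (left out, the last holds). The fingers move at their own pace and stop on an object; "squeeze" is the grip in N (left out, the last holds). Time passes only in rows, so rows that repeat a pose let the fingers close. It gives the time, the measured TCP pose, the force, the opening and the grip force at its end, in the units of the state.
- arm.get_state(): the state, without advancing time (a new reading comes with each control period).
- grab_frame(name): name is "scene" or "top" or "wrist"; returns a dict with "img" (400x640x3 uint8, red, green, blue), "vfov" (degrees; the focal length in pixels is half the picture's height over the tangent of half this angle, whatever the lens; pixels are square), "cx", "cy" (the principal point, pixels), "dist_coeffs" ([k1, k2, p1, p2, k3] as OpenCV has them; the pictures are not rectified), "xyz" and "rotation" of the camera in the world. Camera axes: x right, y down, z forward; pixel columns grow to the right and rows downward; lengths in m; the calibration is good to about 2 mm. A picture is of the moment at which its call begins. There is no depth.
- arm.job_done(): hands the job in; it is judged then, once.
The state is a dict: "t": time; "q": joint angles; "qd": joint speeds; "joint_efforts": joint torques, N m; "eef_pos": TCP position; "ee_rot": TCP orientation; "force": force on the tool from outside, world axes, zero at the start; "moment": the same for the moment, N m; "width": finger opening in m; "gripper_force": force on a finger pad.
Only numpy, scipy, OpenCV 4.12 (cv2) and the standard library are available. Lean on these libraries where they do the work, as an engineer would, in place of code of your own. Each camera call takes 0.05 s, during which the arm holds its last target. There are 200 camera calls.

TASK

The locked grey steel box holds the pastry cutters. Its code, read left to right from the robot's side, is 4-7-2: roll the three thumbwheels to it with a light touch, then slide the catch away from the wheels as far as it goes so that the sprung lid pops up, and let go. Never lean on or force any part of the lock box (stay under 18 N), and leave the jar, mug and bottle around it alone.

Things in the scene. Friction and masses are not known exactly. Their poses are not given: they have to be found in the camera images.
- lock_box: Grey steel box, 200 (x) by 300 (y) by 80 mm high, fixed, level. Origin at the centre of its underside; x from its front (robot side) to its back, y to the left, z up. The front 60 mm of its top (x -100 to -40, z = 80 mm) is the fixed lock deck with, left to right, three thumbwheels and the sliding catch; behind it is the lid. All points and joints below are on it
- left_wheel (a joint): Left thumbwheel, dark steel, 32 mm across, 12 mm wide, white digits 0-9 round the rim, axle along the box's y. Value = 0.628 x the digit on top; it turns endlessly. Pushing the rim's top to +x of the box (away from the robot) raises the value. Ten spring clicks a turn: let go within 0.2 rad of a digit it snaps to it; to roll it on takes about 3 N along the rim
- mid_wheel (a joint): Middle thumbwheel, dark steel, 32 mm across, 12 mm wide, white digits 0-9 round the rim, axle along the box's y. Value = 0.628 x the digit on top; it turns endlessly. Pushing the rim's top to +x of the box (away from the robot) raises the value. Ten spring clicks a turn: let go within 0.2 rad of a digit it snaps to it; to roll it on takes about 3 N along the rim
- right_wheel (a joint): Right thumbwheel, dark steel, 32 mm across, 12 mm wide, white digits 0-9 round the rim, axle along the box's y. Value = 0.628 x the digit on top; it turns endlessly. Pushing the rim's top to +x of the box (away from the robot) raises the value. Ten spring clicks a turn: let go within 0.2 rad of a digit it snaps to it; to roll it on takes about 3 N along the rim
- left_wheel_top (a point): Fixed point on the box at the top of the left wheel's rim, straight above its axle, 8 mm above the lock deck. The digit to be read is the one here. In the box frame at (-72, 90, 88) mm
- mid_wheel_top (a point): Fixed point on the box at the top of the middle wheel's rim, straight above its axle, 8 mm above the lock deck. The digit to be read is the one here. In the box frame at (-72, 58, 88) mm
- right_wheel_top (a point): Fixed point on the box at the top of the right wheel's rim, straight above its axle, 8 mm above the lock deck. The digit to be read is the one here. In the box frame at (-72, 26, 88) mm
- left_wheel_code (a point): Point on the rim of the left wheel in the middle of its digit 4, z axis pointing out along the radius: straight up when this digit is on top
- mid_wheel_code (a point): Point on the rim of the middle wheel in the middle of its digit 7, z axis pointing out along the radius: straight up when this digit is on top
- right_wheel_code (a point): Point on the rim of the right wheel in the middle of its digit 2, z axis pointing out along the radius: straight up when this digit is on top
- catch (a joint): Sliding catch on the lock deck, to the right of the wheels. 0 = at rest (locked), 0.015 m = fully slid to the right (-y of the box) against its stop. A spring pushes it back with 3 to 6 N. It is blocked after about 1 mm unless all three wheels stand on the code; from about 0.012 m it frees the lid
- catch_top (a point): Middle of the top of the catch's ribbed dark steel thumb-piece, 20 mm (x) by 12 mm (y), its top 14 mm above the lock deck; moves with the catch. At rest at (-72, -66, 94) mm in the box frame
- lid (a joint): Lid of the box, 140 mm (x) by 300 mm (y), hinged along its back edge at x = 100 mm, z = 80 mm. 0 = shut, grows as it opens; a spring lifts it by itself to about 0.5 rad (front edge 67 mm up) once the catch frees it
- lid_front (a point): Middle of the lid's front edge on its upper face; at (-40, 0, 80) mm in the box frame when shut
- jar: Bystander: jam jar with black lid, 76 mm across, 110 mm high, loose, to the front left of the box. Origin at the centre of its underside
- mug: Bystander: white mug, 82 mm across, 95 mm high, loose, to the right of the box. Origin at the centre of its underside
- juice: Bystander: yellow juice bottle with green cap, 68 mm across, 200 mm high, loose, to the left of the box, behind the jar. Origin at the centre of its underside

How it is judged:
By the outcome, as a careful person would: the job done as asked, in the order asked, and still so for the second after the job is handed in, with the robot touching nothing.
It also fails if it takes over 72 s, if anything falls off the work surface, if the arm or the gripper's body presses on something with over 40 N, if the wrist force passes 120 N, or if a joint passes its speed limit or range.

## Working session

There is one attempt and no reset: what is moved stays moved. The work goes in short steps, Python scripts to look and compute and a tool call to move; the robot and the scene stay as the last step left them, time stands still between calls to the robot, and variables do not carry over. Pictures are saved under pics/ and viewed, at most 10 in all, crops included, and the job is handed in when it is done.

Besides the shell and the picture viewer there is one more tool, called after "Call:" as name([rows], argument=value, ...), one row to a line, values as JSON. jog_arm: Moves the arm, as the interface text tells. Its arguments: {"type":"object","properties":{"deltas":{"type":"array"},"grip":{"type":"number"},"squeeze":{"type":"number"}},"required":["deltas"]}

```bash
ls; mkdir -p pics; cat > h.py <<'E'
import numpy as np, cv2
from station import arm, grab_frame
def grab(n,f=None):
    g=grab_frame(n)
    if f: cv2.imwrite('pics/'+f,g['img'][:,:,::-1])
    return g
def K(g):
    f=g['img'].shape[0]/2/np.tan(np.radians(g['vfov'])/2)
    return np.array([[f,0,g['cx']],[0,f,g['cy']],[0,0,1]])
def ray(g,uv):
    p=cv2.undistortPoints(np.array(uv,float).reshape(-1,1,2),K(g),np.array(g['dist_coeffs'],float)).reshape(-1,2)
    return np.c_[p,np.ones(len(p))]@np.array(g['rotation']).T
def onplane(g,uv,z):
    d=ray(g,uv);o=np.array(g['xyz']);return o+d*((z-o[2])/d[:,2])[:,None]
def proj(g,P):
    R=np.array(g['rotation']);P=np.array(P,float).reshape(-1,3)
    r=cv2.Rodrigues(R.T)[0];t=-R.T@np.array(g['xyz'])
    return cv2.projectPoints(P,r,t,K(g),np.array(g['dist_coeffs'],float))[0].reshape(-1,2)
def tri(g1,a,g2,b):
    d1=ray(g1,a)[0];d2=ray(g2,b)[0];o1=np.array(g1['xyz']);o2=np.array(g2['xyz'])
    s=np.linalg.lstsq(np.c_[d1,-d2],o2-o1,rcond=None)[0]
    p,q=o1+s[0]*d1,o2+s[1]*d2;return (p+q)/2,np.linalg.norm(p-q)
E
python3 - <<'E'
from h import *
a=grab('scene','s0.png');b=grab('top','t0.png')
for g in (a,b): print(g['vfov'],g['xyz'],np.round(g['rotation'],3).tolist(),g['dist_coeffs'],g['img'].shape)
s=arm.get_state();print(s['ee_rot'],s['eef_pos'],s['force'])
E
```

```text
pics
54.47517132167349 [0.91780299 0.57906016 0.62465637] [-2.251, 0.014, 2.578] [-0.07666924  0.          0.          0.          0.        ] (400, 640, 3)
52.33428075478294 [0.47856032 0.02817412 1.04854278] [-3.031, -0.033, -1.551] [0.00356338 0.         0.         0.         0.        ] (400, 640, 3)
[ 3.14001167e+00 -1.75548195e-04 -3.92896616e-01] [0.25822628 0.62315555 0.22568129] [-5.93280648e-01 -4.57474954e-02  1.88324564e-04]
```

View pics/s0.png

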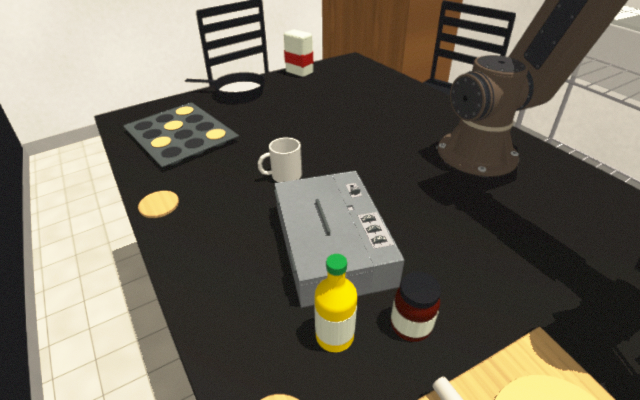

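View pics/t0.png

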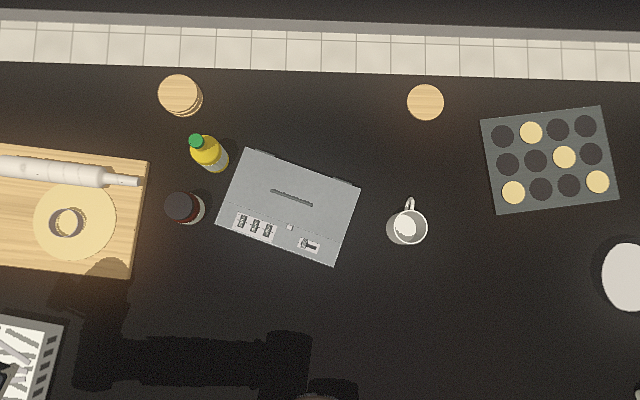

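The top view shows the box with corners near (246,148), (360,187), (333,267) and (215,224). The wheels are near (242,221), (255,226) and (268,230), and the catch is near (309,244). The jar is at (180,208) and the mug at (407,228).

```bash
python3 - <<'E'
s=open('h.py').read()
s=s.replace("import numpy as np, cv2\n","import numpy as np, cv2\nfrom scipy.spatial.transform import Rotation as Ro\n")
s=s.replace("    g=grab_frame(n)\n","    g=dict(grab_frame(n)); g['rotation']=Ro.from_euler('xyz',g['rotation']).as_matrix()\n")
open('h.py','w').write(s)
E
python3 - <<'E'
from h import *
b=grab('top');a=grab('scene');w=grab('wrist','w0.png')
hsv=cv2.cvtColor(b['img'],cv2.COLOR_RGB2HSV)
m=((hsv[:,:,1]<60)&(hsv[:,:,2]>70)).astype(np.uint8);m[:120]=0;m[:,:205]=0;m[:,375:]=0
m=cv2.morphologyEx(m,cv2.MORPH_CLOSE,np.ones((5,5)))
c=max(cv2.findContours(m,0,2)[0],key=cv2.contourArea)
P=onplane(b,c.reshape(-1,2),0.08)[:,:2].astype(np.float32)
r=cv2.minAreaRect(P);print(r);print(cv2.boxPoints(r))
# wheels plate corner check by two views
print('wheels',onplane(b,[(242,221),(255,226),(268,230.5),(309,244)],.088))
print('scene wheels',onplane(a,[(378,240),(374,229),(369,218),(354,190)],.088))
print('wrist',w['xyz'],w['rotation'],w['vfov'])
s=arm.get_state();print(s['eef_pos'],s['ee_rot'])
E
```

```text
((0.5793729424476624, 0.07336106896400452), (0.3222237825393677, 0.21149800717830658), 71.2783432006836)
[[ 0.42750698 -0.04528388]
 [ 0.6278145  -0.1131686 ]
 [ 0.7312389   0.19200602]
 [ 0.5309314   0.25989074]]
wheels [[0.53544567 0.17971554 0.088     ]
 [0.52436535 0.14891039 0.088     ]
 [0.51446224 0.11816004 0.088     ]
 [0.4848676  0.02126942 0.088     ]]
scene wheels [[0.54222097 0.18571103 0.088     ]
 [0.5293615  0.15716121 0.088     ]
 [0.51738491 0.12563791 0.088     ]
 [0.48726859 0.03247266 0.088     ]]
wrist [0.31985001 0.59725246 0.38432763] [[-3.82461795e-01 -8.94099871e-01 -2.33041619e-01]
 [-9.23971123e-01  3.70255728e-01  9.58543612e-02]
 [ 5.81622553e-04  2.51984358e-01 -9.67731133e-01]] 69.4764477774569
[0.25828585 0.62337526 0.22611577] [ 3.14079971e+00 -8.85316407e-05 -3.92851835e-01]
```

View pics/w0.png

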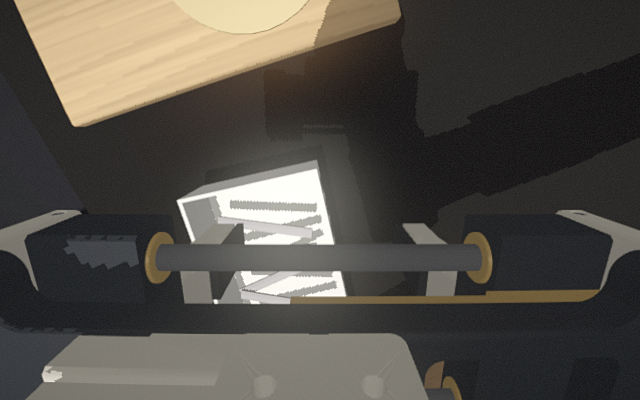

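The wrist view shows the tray and the open fingers near (210,260) and (430,260); the box is out of view. I'll move to a spot in front of the wheels to look at them.

Call:
jog_arm([
  [[0.7,0.7,0,-0.1],[1.45,1.4,0,-0.2],[2.2,2.1,0,-0.3],[2.9,2.85,0,-0.4],[3.65,3.55,0,-0.5],[4.4,4.3,0,-0.6],[5.1,5.0,0,-0.7],[5.8,5.65,0,-0.75]],
], grip=0)

```text
t: 1.25
eef_pos: [0.4505, 0.1753, 0.227]
ee_rot: [-3.141, -0.0, -0.327]
force: [0.4, 0.7, 0.1]
width: 0.013
gripper_force: 0.0
```

Call:
jog_arm([
  [[0,0,0.4,0],[0,0,0.8,0],[0,0,1.2,0],[0,0,1.2,0],[0,0,1.2,0]],
])

```text
t: 1.88
eef_pos: [0.4506, 0.1775, 0.1555]
ee_rot: [-3.141, -0.001, -0.327]
force: [0.7, -1.2, -0.0]
width: 0.0005
gripper_force: 0.0
```

```bash
python3 - <<'E'
from h import *
w=grab('wrist','w1.png');b=grab('top','t1.png')
s=arm.get_state();print(s['eef_pos'],s['ee_rot'],s['force'],s['q'],s['width'])
print(w['xyz'],onplane(w,[(320,100),(320,200)],.088), onplane(b,[(180,208)],.11),onplane(b,[(196,141)],.2))
E
```

```text
[0.45068008 0.17770975 0.1556996 ] [-3.14007155e+00 -1.04364624e-03 -3.27008799e-01] [0.15860203 0.18479294 0.26704291] [ 7.82875417e-01  1.04284465e-01 -5.00094693e-01  3.14186991e-04
 -9.64590642e-01  4.60734131e-01] 0.0006346027836741925
[0.51353963 0.15541222 0.31385178] [[0.52709052 0.14970661 0.088     ]
 [0.45361964 0.17447188 0.088     ]] [[0.56086137 0.31855477 0.11      ]] [[0.69565534 0.26539684 0.2       ]]
```

View pics/w1.png

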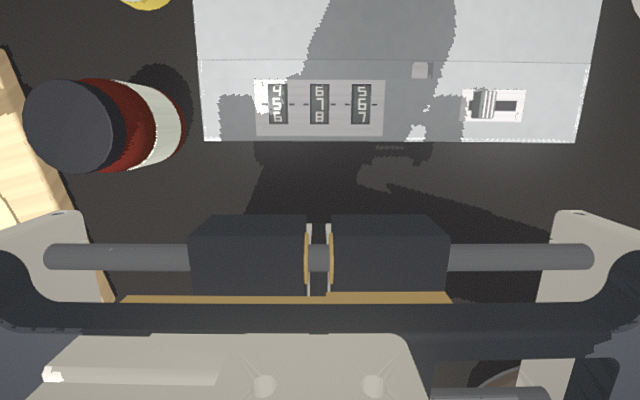

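The wrist view reads the wheels as left 5, middle 7, right 6 on the index line at row 104, with columns 277, 319 and 361. The catch thumb-piece is at (485,104). So left needs −1, right −4, and middle is already right. All the rolling is towards the robot.

```bash
python3 - <<'E'
from h import *
w=grab('wrist');b=grab('top')
gw=cv2.cvtColor(w['img'],6+1);gb=cv2.cvtColor(b['img'],7)
def blobs(g,x0,x1,y0,y1,th,amin,amax):
    m=np.zeros_like(g);m[y0:y1,x0:x1]=(g[y0:y1,x0:x1]<th)*255
    m=cv2.morphologyEx(m,cv2.MORPH_CLOSE,np.ones((3,3)))
    return [(c[:,0].mean(0).round(1).tolist(),cv2.boundingRect(c)) for c in cv2.findContours(m,0,2)[0] if amin<cv2.contourArea(c)<amax]
print('w',blobs(gw,255,385,78,140,90,100,2000))
print('t',blobs(gb,236,276,212,238,90,15,300))
P=onplane(w,[(277,103.5),(319,103.5),(361,103.5),(485,104)],.088);print(P)
st=arm.get_state();p=np.array(st['eef_pos']);y=st['ee_rot'][2];tx=np.array([np.cos(y),np.sin(y)]);ty=np.array([np.sin(y),-np.cos(y)])
print('tool offs mm',[(1000*np.array([(q[:2]-p[:2])@tx,(q[:2]-p[:2])@ty])).round(1) for q in P])
E_=onplane(w,[(205,142),(577,142),(205,60),(600,60)],.08);print('edges',E_)
d=P[0]-P[2];print('yaw',np.arctan2(-d[0],d[1]));d=E_[0]-E_[1];print('yaw2',np.arctan2(-d[0],d[1]),np.linalg.norm(d))
print('tip',proj(w,[p]))
cv2.imwrite('pics/c1.png',np.hstack([cv2.resize(w['img'][70:150,240:400],None,fx=3,fy=3,interpolation=2)[:,:,::-1],cv2.resize(b['img'][200:280,200:300],(300,240),interpolation=2)[:,:,::-1]]))
for g in [(242,221),(255,226),(268,230.5)]: print(tri(w,[277+42*((g[0]-242)//13),103.5],b,g))
E
```

```text
w []
t [([243.0, 234.7], (236, 232, 17, 6)), ([267.5, 230.3], (263, 224, 10, 14)), ([254.5, 225.5], (250, 219, 10, 14)), ([242.6, 221.0], (237, 215, 11, 13))]
[[0.53524394 0.18131748 0.088     ]
 [0.52509528 0.15147077 0.088     ]
 [0.51501755 0.12161625 0.088     ]
 [0.48503705 0.03262651 0.088     ]]
tool offs mm [array([ 79.1, -30.7]), array([79. ,  0.8]), array([79.1, 32.3]), array([ 79.3, 126.2])]
edges [[ 0.52707865  0.24761761  0.08      ]
 [ 0.43084651 -0.03888364  0.08      ]
 [ 0.58322136  0.22262316  0.08      ]
 [ 0.48827744 -0.06378364  0.08      ]]
yaw -0.32665654880395484
yaw2 -0.3240473676911382 0.3022310163175924
tip [[317.59249886 237.02046446]]
(array([0.5371776 , 0.18373106, 0.06437154]), np.float64(0.0008701889160462104))
(array([0.52560462, 0.15114677, 0.0703033 ]), np.float64(0.0007900807990431663))
(array([0.51505302, 0.11948816, 0.07374637]), np.float64(0.00011691297813786088))
```

View pics/c1.png

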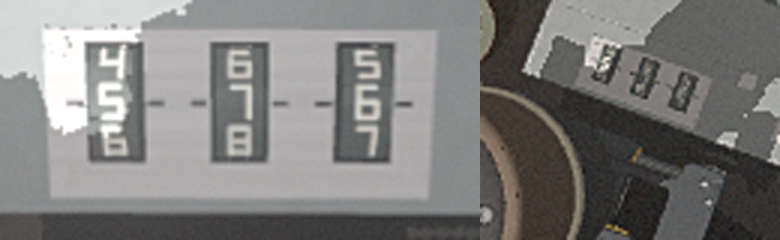

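The zoomed crop confirms 5-7-6, all on the index line, and the yaw is aligned with the box. I'll approach the right wheel next.

Call:
jog_arm([
  [[0.7,0.27,0.1,0],[1.42,0.54,0.4,0],[1.42,0.54,0.8,0],[1.42,0.54,0.97,0],[1.42,0.54,1.0,0],[1.42,0.54,1.0,0]],
])

```text
t: 2.82
eef_pos: [0.5206, 0.1198, 0.0955]
ee_rot: [-3.141, -0.001, -0.326]
force: [-0.0, 0.3, 0.1]
width: 0.0001
gripper_force: 0.0
```

Call:
jog_arm([
  [[0,0,0.03,0],[0,0,0.06,0],[0,0,0.08,0],[0,0,0.08,0]],
])

```text
t: 3.32
eef_pos: [0.5203, 0.1191, 0.0897]
ee_rot: [3.141, 0.0, -0.327]
force: [-0.1, -0.3, -0.5]
width: 0.0005
gripper_force: 0.0
```

Creeping down in small steps.

Call:
jog_arm([
  [[0,0,0.01,0],[0,0,0.017,0],[0,0,0.017,0]],
])

```text
t: 3.7
eef_pos: [0.5204, 0.1191, 0.0887]
ee_rot: [3.142, 0.0, -0.327]
force: [0.4, 0.2, -0.8]
width: 0.0005
gripper_force: 0.0
```

Call:
jog_arm([
  [[0,0,0.01,0],[0,0,0.017,0],[0,0,0.017,0]],
])

```text
t: 4.08
eef_pos: [0.5206, 0.1191, 0.0881]
ee_rot: [-3.141, -0.0, -0.327]
force: [-0.9, -0.9, 3.7]
width: 0.0003
gripper_force: 2.3
```

Call:
jog_arm([
  [[0,0,0.01,0],[0,0,0.013,0],[0,0,0.013,0]],
])

```text
t: 4.45
eef_pos: [0.5209, 0.1191, 0.0879]
ee_rot: [-3.141, -0.001, -0.327]
force: [-2.7, -0.6, 10.3]
width: 0.0003
gripper_force: 5.2
```

Call:
jog_arm([
  [[-0.04,0,0,0],[-0.08,0,0,0],[-0.12,0,0,0]],
])

```text
t: 4.82
eef_pos: [0.5144, 0.1213, 0.088]
ee_rot: [-3.141, -0.002, -0.327]
force: [-0.5, -2.5, 8.2]
width: 0.0004
gripper_force: 4.7
```

Call:
jog_arm([
  [[-0.03,0,0,0],[-0.06,0,0,0],[-0.06,0,0,0]],
])

```text
t: 5.2
eef_pos: [0.5109, 0.1225, 0.088]
ee_rot: [-3.141, -0.002, -0.327]
force: [-0.1, -2.7, 9.2]
width: 0.0006
gripper_force: 4.5
```

Call:
jog_arm([
  [[0,0,-0.1,0],[0,0,-0.3,0],[-0.6,-0.2,-1.0,0],[-1.25,-0.54,-1.12,0],[-1.25,-0.54,-1.12,0],[-1.25,-0.54,-1.12,0]],
])

```text
t: 5.95
eef_pos: [0.4496, 0.1775, 0.1545]
ee_rot: [-3.141, -0.0, -0.326]
force: [-0.4, 0.2, 0.3]
width: 0.0002
gripper_force: 0.0
```

```bash
cat > look.py <<'E'
import sys
from h import *
w=grab('wrist',sys.argv[1]+'_full.png');st=arm.get_state();print(st['eef_pos'],np.round(st['force'],1))
W=np.array([[.5353,.1813,.088],[.5251,.1515,.088],[.5150,.1216,.088]]);px=proj(w,W);print(px.round())
c=px[1].astype(int);cv2.imwrite('pics/'+sys.argv[1]+'.png',cv2.resize(w['img'][c[1]-35:c[1]+45,c[0]-80:c[0]+80],None,fx=3,fy=3,interpolation=2)[:,:,::-1])
E
python3 look.py v2
```

```text
[0.44972789 0.17712005 0.15417134] [-0.  -0.1 -0.5]
[[276. 102.]
 [318. 102.]
 [361. 102.]]
```

View pics/v2.png

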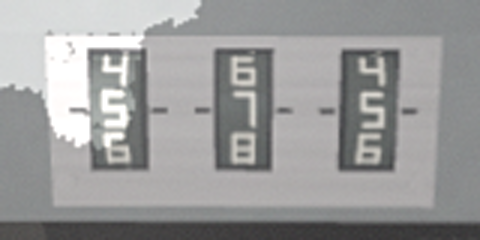

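Right wheel went 6→5 with one stroke; now three more identical strokes.

Call:
jog_arm([
  [[0.7,0.27,0.1,0],[1.43,0.54,0.4,0],[1.43,0.54,0.9,0],[1.43,0.54,1.05,0],[1.43,0.54,1.08,0],[1.43,0.54,1.1,0],[1.43,0.54,1.12,0],[1.43,0.54,1.12,0]],
])

```text
t: 7.0
eef_pos: [0.521, 0.1197, 0.0882]
ee_rot: [-3.14, -0.002, -0.326]
force: [-0.8, -0.3, 4.2]
width: 0.0003
gripper_force: 2.2
```

Call:
jog_arm([
  [[-0.04,0,0,0],[-0.08,0,0,0],[-0.12,0,0,0],[-0.15,0,0,0],[-0.18,0,0,0],[-0.18,0,0,0]],
])

```text
t: 7.75
eef_pos: [0.5107, 0.1233, 0.088]
ee_rot: [-3.14, -0.002, -0.327]
force: [0.1, 1.4, 8.3]
width: 0.0004
gripper_force: 4.2
```

Call:
jog_arm([
  [[0,0,-0.1,0],[0.09,0,-0.12,0],[0.18,0,-0.1,0],[0.18,0,-0.06,0],[0.18,0,-0.03,0],[0.18,0,-0.01,0],[0.18,0,0,0],[0.18,0,0,0]],
])

```text
t: 8.75
eef_pos: [0.5206, 0.1188, 0.0879]
ee_rot: [3.141, -0.001, -0.327]
force: [-2.3, -2.3, 10.7]
width: 0.0002
gripper_force: 5.3
```

Call:
jog_arm([
  [[-0.04,0,0,0],[-0.08,0,0,0],[-0.12,0,0,0],[-0.15,0,0,0],[-0.18,0,0,0],[-0.18,0,0,0]],
])

```text
t: 9.5
eef_pos: [0.5107, 0.1223, 0.088]
ee_rot: [-3.142, -0.001, -0.327]
force: [-0.8, -3.0, 9.2]
width: 0.0007
gripper_force: 4.7
```

Call:
jog_arm([
  [[0,0,-0.1,0],[0,0,-0.3,0],[-0.6,-0.2,-1.0,0],[-1.25,-0.54,-1.12,0],[-1.25,-0.54,-1.12,0],[-1.25,-0.54,-1.12,0]],
])

```text
t: 10.25
eef_pos: [0.4496, 0.1775, 0.1545]
ee_rot: [-3.141, -0.0, -0.326]
force: [-0.2, -0.7, -0.1]
width: 0.0005
gripper_force: 0.0
```

```bash
python3 look.py v3
```

```text
[0.44970427 0.17714845 0.15413173] [ 0.9 -0.3  0.5]
[[276. 102.]
 [318. 102.]
 [361. 102.]]
```

View pics/v3.png

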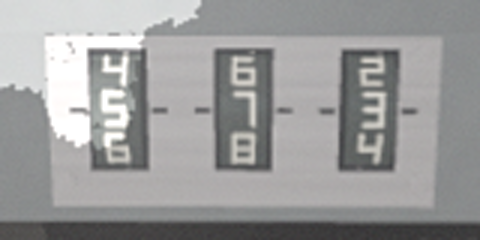

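The right wheel now shows 3. I'll give it one more stroke, then one on the left wheel.

Call:
jog_arm([
  [[0.7,0.27,0.1,0],[1.43,0.54,0.4,0],[1.43,0.54,0.9,0],[1.43,0.54,1.05,0],[1.43,0.54,1.08,0],[1.43,0.54,1.1,0],[1.43,0.54,1.12,0],[1.43,0.54,1.12,0]],
])

```text
t: 11.3
eef_pos: [0.5209, 0.1197, 0.0882]
ee_rot: [-3.14, -0.002, -0.326]
force: [0.4, 0.0, 4.2]
width: 0.0004
gripper_force: 2.2
```

Call:
jog_arm([
  [[-0.04,0,0,0],[-0.08,0,0,0],[-0.12,0,0,0],[-0.15,0,0,0],[-0.18,0,0,0],[-0.18,0,0,0]],
])

```text
t: 12.05
eef_pos: [0.5108, 0.1234, 0.088]
ee_rot: [-3.14, -0.002, -0.327]
force: [-1.1, 0.7, 7.8]
width: 0.0006
gripper_force: 4.2
```

Call:
jog_arm([
  [[0,0,-0.15,0],[0.09,0,-0.4,0],[0.18,-0.5,-0.4,0],[0.18,-1.05,-0.4,0],[0.18,-1.05,-0.15,0],[0.18,-1.05,-0.06,0],[0.18,-1.05,-0.03,0],[0.18,-1.05,-0.03,0]],
])

```text
t: 13.05
eef_pos: [0.5405, 0.1782, 0.0889]
ee_rot: [3.141, 0.0, -0.328]
force: [-0.5, 0.8, 0.0]
width: 0.0001
gripper_force: 0.0
```

Call:
jog_arm([
  [[0,0,0.01,0],[0,0,0.02,0],[0,0,0.02,0]],
])

```text
t: 13.42
eef_pos: [0.5409, 0.1787, 0.0881]
ee_rot: [-3.141, -0.001, -0.327]
force: [-0.7, -0.5, 5.4]
width: 0.0004
gripper_force: 2.5
```

Call:
jog_arm([
  [[0,0,0.007,0],[-0.04,0,0.007,0],[-0.08,0,0.007,0],[-0.12,0,0.007,0],[-0.15,0,0.007,0],[-0.18,0,0.007,0],[-0.18,0,0.007,0]],
])

```text
t: 14.3
eef_pos: [0.5311, 0.1825, 0.0881]
ee_rot: [-3.141, -0.001, -0.327]
force: [-1.8, -0.8, 6.8]
width: 0.0002
gripper_force: 3.6
```

Call:
jog_arm([
  [[0,0,-0.1,0],[0,0,-0.3,0],[-0.6,0.2,-1.0,0],[-1.25,0.51,-1.12,0],[-1.25,0.51,-1.12,0],[-1.25,0.51,-1.12,0]],
])

```text
t: 15.05
eef_pos: [0.4499, 0.1778, 0.1551]
ee_rot: [-3.14, -0.001, -0.327]
force: [0.7, -0.2, 0.4]
width: 0.0004
gripper_force: 0.0
```

```bash
sed -i 's/c\[0\]+80\]/c[0]+190]/; s/fx=3,fy=3/fx=2.9,fy=2.9/' look.py; python3 look.py v4
```

```text
[0.45004087 0.1776924  0.15470026] [-0.1  0.  -0.4]
[[277. 102.]
 [319. 102.]
 [361. 102.]]
```

View pics/v4.png

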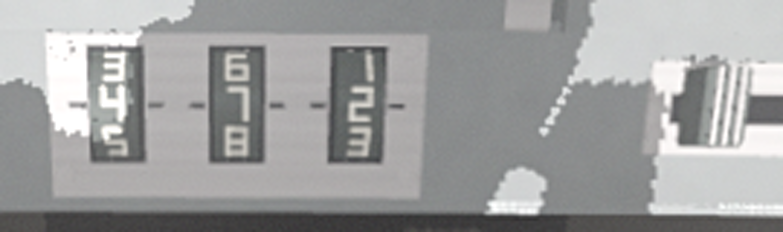

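The wheels read 4-7-2, and the catch is at rest at crop (715,105). I'll go down on the left of the catch, clear of it, and then push it sideways.

Call:
jog_arm([
  [[0.5,0.7,0,0],[1.0,1.3,0.1,0],[1.33,1.45,0.5,0],[1.33,1.45,0.95,0],[1.33,1.45,1.1,0],[1.33,1.45,1.14,0],[1.33,1.45,1.14,0]],
])

```text
t: 15.98
eef_pos: [0.4976, 0.0698, 0.0865]
ee_rot: [-3.141, -0.001, -0.327]
force: [-0.6, 1.1, -0.1]
width: 0.0007
gripper_force: 0.0
```

Call:
jog_arm([
  [[0,0.03,0,0],[0,0.06,0,0],[0,0.1,0,0],[0,0.13,0,0],[0,0.16,0,0],[0,0.16,0,0]],
])

```text
t: 16.73
eef_pos: [0.494, 0.0601, 0.0859]
ee_rot: [3.141, 0.0, -0.327]
force: [-0.3, 0.0, -0.9]
width: 0.0004
gripper_force: 0.0
```

Call:
jog_arm([
  [[0,0.04,0,0],[0,0.08,0,0],[0,0.12,0,0],[0,0.12,0,0]],
])

```text
t: 17.23
eef_pos: [0.4918, 0.0536, 0.0859]
ee_rot: [-3.141, -0.0, -0.328]
force: [-0.3, 2.7, -0.6]
width: 0.0006
gripper_force: 1.4
```

Call:
jog_arm([
  [[0,0.03,0,0],[0,0.06,0,0],[0,0.06,0,0]],
])

```text
t: 17.6
eef_pos: [0.4906, 0.05, 0.0859]
ee_rot: [-3.141, -0.0, -0.327]
force: [-0.1, 3.4, -1.0]
width: 0.0004
gripper_force: 2.0
```

Call:
jog_arm([
  [[0,0.04,0,0],[0,0.08,0,0],[0,0.1,0,0],[0,0.1,0,0]],
])

```text
t: 18.1
eef_pos: [0.4887, 0.0444, 0.0859]
ee_rot: [-3.141, -0.0, -0.327]
force: [0.2, 4.8, -1.8]
width: 0.0006
gripper_force: 2.2
```

Call:
jog_arm([
  [[0,0.02,0,0],[0,0.04,0,0],[0,0.04,0,0]],
])

```text
t: 18.48
eef_pos: [0.4879, 0.0422, 0.0859]
ee_rot: [-3.141, -0.0, -0.327]
force: [0.7, 5.2, -1.4]
width: 0.0006
gripper_force: 2.4
```

Call:
jog_arm([
  [[0,0.015,0,0],[0,0.03,0,0],[0,0.03,0,0]],
])

```text
t: 18.85
eef_pos: [0.4875, 0.0408, 0.0859]
ee_rot: [-3.141, -0.0, -0.327]
force: [0.4, 6.4, -1.0]
width: 0.0003
gripper_force: 3.1
```

Call:
jog_arm([
  [[0,0.012,0,0],[0,0.02,0,0],[0,0.02,0,0]],
])

```text
t: 19.23
eef_pos: [0.4875, 0.0406, 0.086]
ee_rot: [-3.139, -0.001, -0.328]
force: [-0.4, 11.1, -2.3]
width: 0.0001
gripper_force: 5.4
```

The force rose with no further travel, so the catch is at its stop. Back off and look.

Call:
jog_arm([
  [[0,-0.1,0,0],[0,-0.3,0,0],[0,-0.5,0,0],[-0.2,-0.5,-0.5,0],[-1.0,-0.5,-1.0,0],[-1.4,-0.5,-1.6,0],[-1.4,-0.5,-1.6,0],[-1.4,-0.5,-1.6,0]],
])

```text
t: 20.23
eef_pos: [0.4169, 0.0947, 0.1819]
ee_rot: [3.142, -0.0, -0.327]
force: [-0.1, -0.8, -0.6]
width: 0.0004
gripper_force: 0.0
```

```bash
python3 -c "
from h import *
w=grab('wrist');s=grab('scene')
cv2.imwrite('pics/f.png',np.hstack([cv2.resize(g,(400,300)) for g in (w['img'][0:240,100:500],s['img'][130:370,200:520])])[:,:,::-1])
st=arm.get_state();print(st['eef_pos'],st['force'],st['qd'])"
```

```text
[0.41685984 0.09427159 0.18103781] [ 0.20769179  0.01026921 -0.39283456] [-0.00586789  0.00927155  0.00052469  0.00071289 -0.00185195 -0.00064367]
```

View pics/f.png

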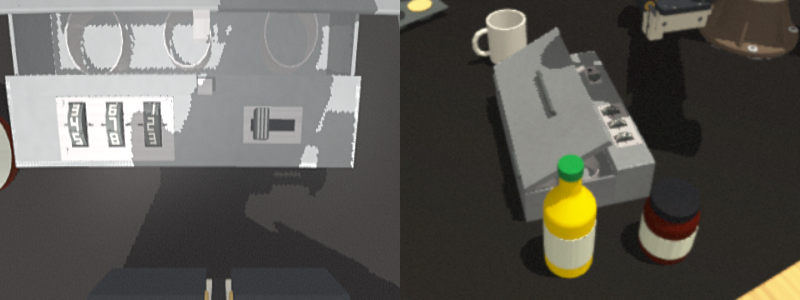

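The final view shows the lid up, with the cutters visible below it. The wheels are on 4-7-2 at (75-150,122), the catch has sprung back at (262,124), and the bystanders haven't moved.

```bash
python3 -c "
from station import arm
print(arm.job_done())"
```

```text
the job is handed in; nothing more can be done
None
```

The wheels are set to 4-7-2, the catch was slid to its stop and released, the lid popped up, and the job is handed in; the highest force reading after any move was about 11 N.

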